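Sticker a freshly painted board for drying

ROBOT

A 7-joint arm with a two-finger parallel gripper is mounted at the origin on a cart in front of the work surface, level with it; the furniture and walls round the work are solid. World frame = base frame: x ahead of the robot, y to its left, z up, the work surface at z = 0. Lengths are in m, angles in rad, forces in N, time in s.
With the tool pointing down it reaches from about 0.425 to 0.925 m from the base axis. Payload 6.8 kg.
Tool frame: the origin (TCP) lies on the centre line of the jaws, within the pads' length; the fingertips stand 17 mm ahead of it and the grasp point (between the pads) lies 2 mm behind it; z points along the fingers, x is the direction in which the jaws open and shut, and the axes are right-handed (so a half turn about z gives the same grasp; the last joint's range is limited). The gripper opens to 85 mm and grips with 20 to 120 N. Pads are 22 mm wide; open, the fingers measure 114 mm over their backs; the gripper's body (76 mm by 85 mm) begins 54 mm behind the grasp point. The pads swing forward as they close: fully open they stand 13 mm farther back than shut.
Start: joints at [1.048, 0.477, 0.022, 1.555, -0.011, 1.109, -0.083], TCP at [0.272, -0.618, 0.248] pointing down, gripper open.
Joint ranges: [-2.96, 2.96], [-0.34, 2.1], [-1.41, 1.46], [0.24, 2.44], [-1.37, 4.51], [0.17, 1.92], [-2.96, 2.96]. Speed limits (rad/s): [2.39, 2.39, 3.14, 3.14, 3.14, 3.14, 3.14].

INTERFACE

Orientations are given as a unit quaternion [w, x, y, z].
In Python, from station import status, read_camera, camera_model, bot gives the robot as it stands.
- The arm moves only by the tool arm_command, never from a script. Its argument "series" is a list of rows, each a list of 3 entries, a list of its own where there are three numbers: the finger opening in mm, from 0 to 85.4, then the shift along the tool's x, y, z in mm, then the turn about the tool's z in rad. In form: [[gripper, [dx, dy, dz], roll], ...]. A call has 1 to 8 rows; each row is the pose to reach, as a shift and turn from the pose commanded when the call began, along the tool's axes at that moment; what a row does not reach only later rows make up. A row lasts 1/8 s, in which the tool goes at most 62.5 mm and 10.7 degrees, less where a joint would pass 70% of its speed; a pose out of reach is approached as far as the arm can. A call with a gripper value outside its range is refused whole. The fingers move at their own pace and stop on an object; "squeeze" is the grip in N (left out, the last holds). Time passes only in rows, so rows that repeat a pose let the fingers close. It gives the time, the measured TCP pose, the force and the opening at its end, in the units of the state.
- status.get_obs(): the state, without advancing time (a new reading comes with each control period).
- read_camera(name): name is "scene" or "side" or "wrist"; returns the picture (384x512x3 uint8, blue, green, red); there is no depth.
- camera_model(name): a dict with "fov_y" (degrees; the focal length in pixels is half the picture's height over the tangent of half this angle, whatever the lens; pixels are square), "cx", "cy" (the principal point, pixels), "R" (3x3) and "t" (3): a world point X has camera coordinates R X + t. Camera axes: x right, y down, z forward; pixel columns grow to the right and rows downward; lengths in m; the calibration is good to about 2 mm. A picture is of the moment at which its call begins: read the wrist's pose just before it. camera_model takes no time and is no camera call; for the wrist camera it gives the pose at the moment of the call.
- bot.hand_in(): hands the job in, once; it reports no verdict.
The state is a dict: "t": time; "q": joint angles; "joint_vel": joint speeds; "joint_torque": joint torques, N m; "eef_pos": TCP position; "tool_rot": TCP orientation; "contact_force": force on the tool from outside, world axes, zero at the start; "torque": the same for the moment, N m; "gripper_width": opening from 0.0 (shut) to 1.0 (fully open).
Only numpy, scipy, OpenCV 4.12 (cv2) and the standard library are available. Lean on these libraries where they do the work, as an engineer would, in place of code of your own. Each camera call takes 0.05 s, during which the arm holds its last target.

TASK

Two freshly painted sample boards have to dry one above the other without touching. Lay the loose spacer stick flat across the lower (green) board on the drying stand, near the end that has no stick yet and about as far in from that end as the other stick is from its own; then set the blue board, painted face up, squarely on the two sticks, directly over the green board. Set both down without dropping them, let the two boards never touch, and do not push the green board, the stick already on it or the things lying round about out of place.

Things in the scene. Friction and masses are not known exactly. Their poses are not given: they have to be found in the camera images.
- stand: Drying stand fixed to the bench: plywood base 190 x 84 x 9 mm with two cross battens (top 23 mm above the bench). Origin: centre of its underside; x along its length. It may stand at any yaw, left or right of the middle.
- lower_board_center (a point): Centre of the lower board: pale wood 180 x 50 x 18 mm with a green painted top face, loose, lying on the stand's battens (underside 23 mm, top face 41 mm above the bench). x along its 180 mm length, y across its 50 mm width, z up. One spacer stick already lies across it near its +x end; its -x end is bare.
- laid_stick_center (a point): Centre of the spacer stick that already lies across the lower board, 55 to 66 mm from the board's centre towards its +x end: brown wood, 90 mm long (its y axis), 16 mm wide (x), 14 mm high (z), loose. Its ends overhang the board's edges by about 20 mm.
- loose_stick_center (a point): Centre of the loose spacer stick lying on the bench in the middle in front of the robot, same size: 90 mm long (its y axis), 16 mm wide (x), 14 mm high (z), 20 to 45 g. Grip it across its 16 mm width. When laid, its length crosses the lower board, as the laid stick's does.
- upper_board_center (a point): Centre of the board still to be stacked: pale wood 180 x 50 x 18 mm with a blue painted top face, loose on the bench on the side away from the stand, 90 to 180 g. x along its 180 mm length, y across its 50 mm width, z up (painted face). It may be grasped across its 50 mm width by its bare edges. Stacked, its underside is 55 mm and its centre 64 mm above the bench; which end is which does not matter.
- masking_roll: Bystander: roll of masking tape, about 104 mm across and 25 mm high, lying flat behind the work; origin: centre of its underside.
- multimeter: Bystander: yellow and grey multimeter, 138 x 68 x 44 mm, lying far to the right; origin: centre of its underside.
- marker: Bystander: white marker pen with black cap, 135 mm long and 17 mm thick, lying near the bench's front edge on the right; origin: centre of its underside.
There are look-alikes about, which are no part of the job. What is shaped like the part that bears lower_board_center but pink is not meant.

How it is judged:
On the way:
1. the loose stick lies flat across the bare end of the lower board, released (x of loose_stick_center in the frame of lower_board_center between -0.08 and -0.04 m and y of loose_stick_center in the frame of lower_board_center between -0.02 and 0.02 m and z of loose_stick_center in the frame of lower_board_center between 0.013 and 0.019 m and angle between the y axis of loose_stick_center and the y axis of lower_board_center, either way round below 0.3 rad and contact force between the fingers and loose_stick below 0.02 N and linear speed of loose_stick below 0.02 m/s), for 0.2 s.
At the end, for the whole second after the job is handed in: Both sticks lie flat across the green board, 40 to 80 mm from its centre, one towards each end, square within 0.3 rad; the blue board rests released on both, clear of the green one and over it within 20 mm along, 15 mm across and 0.15 rad, level within 0.06 rad (x of loose_stick_center in the frame of lower_board_center between -0.08 and -0.04 m and y of loose_stick_center in the frame of lower_board_center between -0.02 and 0.02 m and z of loose_stick_center in the frame of lower_board_center between 0.013 and 0.019 m and angle between the y axis of each of loose_stick_center, laid_stick_center and the y axis of lower_board_center, either way round below 0.3 rad and x of laid_stick_center in the frame of lower_board_center between 0.04 and 0.08 m and y of laid_stick_center in the frame of lower_board_center between -0.02 and 0.02 m and z of laid_stick_center in the frame of lower_board_center between 0.013 and 0.019 m and x of upper_board_center in the frame of lower_board_center between -0.02 and 0.02 m and y of upper_board_center in the frame of lower_board_center between -0.015 and 0.015 m and z of upper_board_center in the frame of lower_board_center between 0.029 and 0.035 m and angle between the x axis of upper_board_center and the x axis of lower_board_center, either way round below 0.15 rad and angle between upper_board_center's own z axis and vertical below 0.06 rad and contact force between upper_board and loose_stick above 0.1 N and contact force between upper_board and laid_stick above 0.1 N and contact force between upper_board and lower_board below 0.02 N and linear speed of upper_board below 0.02 m/s and angular speed of upper_board below 0.1 rad/s); the robot touches nothing.
It fails at once if the two boards touched each other (contact force between upper_board and lower_board above 0.3 N).
It fails at once if the lower board was pushed more than 20 mm (distance of lower_board_center from where it was at the start of the episode above 0.02 m).
It fails at once if the laid stick was pushed more than 20 mm (distance of laid_stick_center from where it was at the start of the episode above 0.02 m).
It fails at once if the stick or the upper board was dropped (from more than about 13 mm) ((contact force between the fingers and loose_stick below 0.02 N and linear speed of loose_stick above 0.5 m/s) or (contact force between the fingers and upper_board below 0.02 N and linear speed of upper_board above 0.5 m/s)).
It fails at once if a bystander was moved more than 30 mm (distance of any of masking_roll, multimeter, marker from where it was at the start of the episode above 0.03 m).
It also fails if it takes over 48 s, if anything falls off the work surface, if the arm or the gripper's body presses on something with over 40 N, if the wrist force passes 120 N, or if a joint passes its speed limit or range.

## Working session

There is one attempt and no reset: what is moved stays moved. The work goes in short steps, Python scripts to look and compute and a tool call to move; the robot and the scene stay as the last step left them, time stands still between calls to the robot, and variables do not carry over. Pictures are saved under pics/ and viewed, and the job is handed in when it is done.

Besides the shell and the picture viewer there is one more tool, called after "Call:" as name(argument=value, ...) on one line, values as JSON. arm_command: Moves the arm, as the interface text tells. Its arguments: {"type":"object","properties":{"series":{"type":"array"},"squeeze":{"type":"number"}},"required":["series"]}

```bash
ls; mkdir -p pics
python3 - <<'E'
from station import status, read_camera, camera_model, bot
import cv2
o=status.get_obs();print(o)
for n in("scene","side","wrist"):
    m=camera_model(n);print(n,m)
    cv2.imwrite(f"pics/{n}0.png",read_camera(n))
E
```

```text
pics
{'t': 0.0, 'q': array([ 1.04788318,  0.47782024,  0.02233841,  1.55646165, -0.01149955,
        1.10927971, -0.08308916]), 'joint_vel': array([-8.31764312e-04,  3.18692191e-03, -4.10635045e-04, -6.27582512e-05,
        6.51771544e-04,  7.81707347e-04, -7.04572562e-04]), 'joint_torque': array([-2.12438777e-04, -5.96443534e+01,  1.60789009e+00, -2.81196696e+01,
        1.24652154e-02,  9.27776797e-03,  2.43896892e-05]), 'eef_pos': array([ 0.27180032, -0.61724511,  0.24730785]), 'tool_rot': array([-4.43896748e-04,  8.37570473e-01, -5.46328523e-01, -8.06267465e-04]), 'contact_force': array([-0.26467805,  0.28348276,  0.20297063]), 'torque': array([ 0.02273437, -0.01196693, -0.01067968]), 'gripper_width': 0.9998018699325318}
scene {'fov_y': 43.47837036143469, 'cx': 258.22383749224355, 'cy': 188.95483603635623, 'R': array([[-0.7232878 , -0.69053385, -0.00421455],
       [-0.34618396,  0.36787181, -0.8630336 ],
       [ 0.59750433, -0.62276267, -0.50512893]]), 't': array([0.35610852, 0.28256398, 0.95286889])}
side {'fov_y': 52.80548995004677, 'cx': 256.2979245404369, 'cy': 192.06137815510246, 'R': array([[-0.90570753, -0.42388133,  0.00430085],
       [-0.28868653,  0.60934377, -0.73848511],
       [ 0.31040935, -0.67009312, -0.67425607]]), 't': array([0.48771889, 0.27765987, 0.76714706])}
wrist {'fov_y': 68.93821580671323, 'cx': 255.44219276015528, 'cy': 187.78661623555956, 'R': array([[ 4.02866082e-01, -9.15258877e-01, -3.27845193e-04],
       [-8.81077333e-01, -3.87917447e-01,  2.70597095e-01],
       [-2.47793570e-01, -1.08725535e-01, -9.62692633e-01]]), 't': array([-0.67473591, -0.0358225 ,  0.37734223])}
```

View pics/scene0.png

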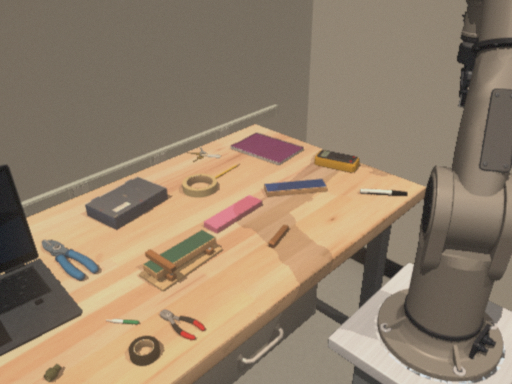

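View pics/side0.png

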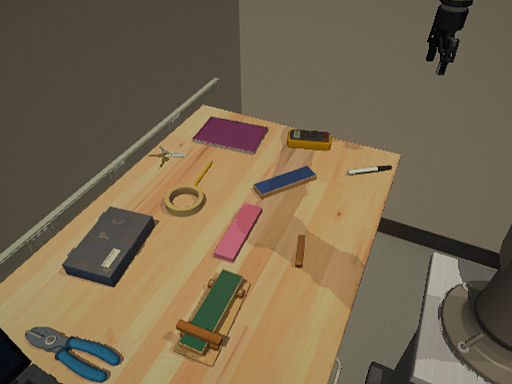

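View pics/wrist0.png

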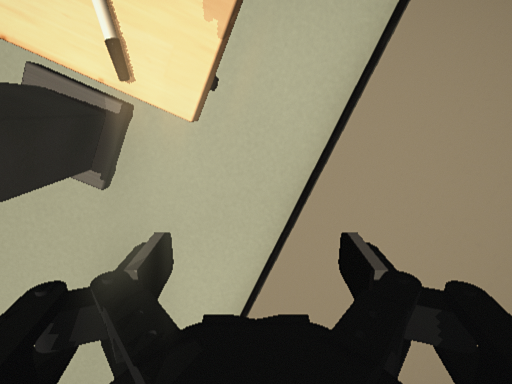

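The scene shows the green board on its stand at side (215,310), with the laid stick at (201,333). The loose stick is at side (300,250) and the blue board at (285,181). The pink board at (239,232) is the look-alike. Next I'll enlarge crops to confirm this and measure.

Run:
```python
import cv2,numpy as np
s=cv2.imread("pics/side0.png")
def crop(x,y,w,h,k,n,im=s): 
    c=cv2.resize(im[y:y+h,x:x+w],None,fx=k,fy=k,interpolation=cv2.INTER_CUBIC)
    for i in range(0,w,10): cv2.line(c,(i*k,0),(i*k,6 if i%50 else 14),(255,255,255),1)
    for i in range(0,h,10): cv2.line(c,(0,i*k),(6 if i%50 else 14,i*k),(255,255,255),1)
    cv2.imwrite(n,c)
crop(160,260,110,110,5,"pics/s_stand.png")
crop(240,160,90,115,5,"pics/s_ls.png")
crop(130,225,110,70,7,"pics/c_stand.png",cv2.imread("pics/scene0.png"))
```

```text
(no output)
```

View pics/s_stand.png

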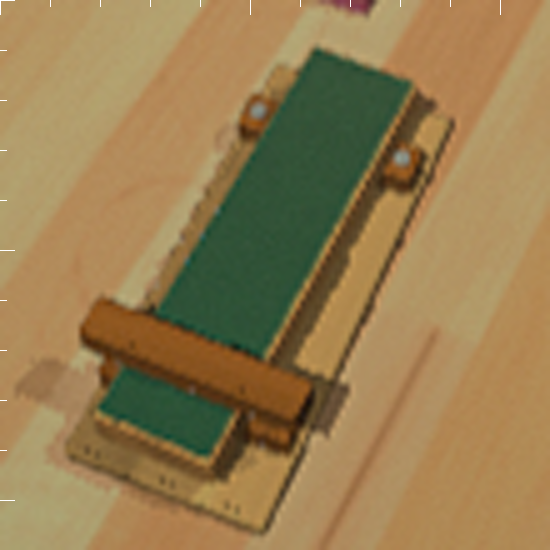

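View pics/s_ls.png

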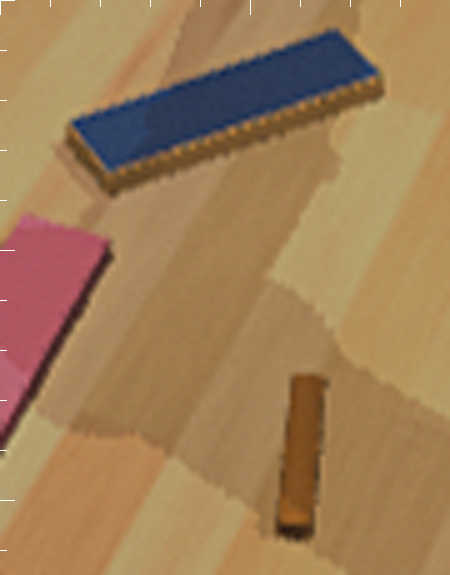

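View pics/c_stand.png

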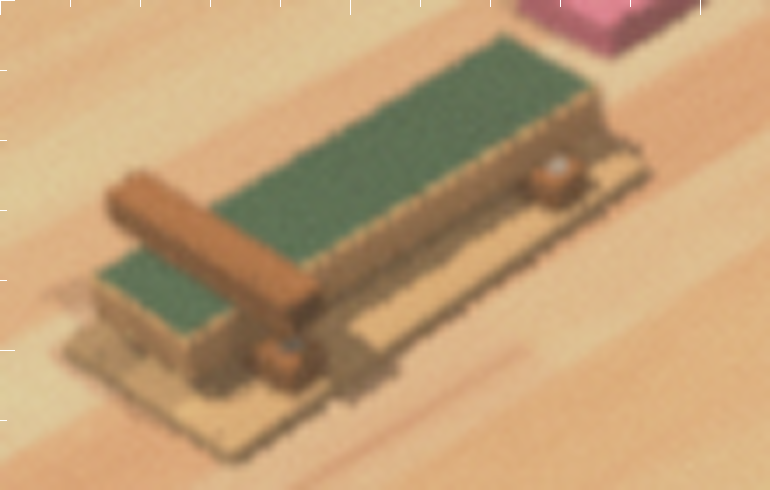

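The crops confirm the targets. The green board's far end is bare, and the blue board and the loose stick lie free. The pink board is not on the stand and is the wrong colour. I'll turn the corners into world positions.

```bash
cat > h.py <<'E'
import numpy as np
from station import camera_model
def ray(m,uv,z,h=384):
    f=h/2/np.tan(np.radians(m["fov_y"])/2)
    R=np.array(m["R"]);t=np.array(m["t"]);C=-R.T@t
    d=R.T@np.array([(uv[0]-m["cx"])/f,(uv[1]-m["cy"])/f,1.])
    return C+d*(z-C[2])/d[2]
def proj(m,X,h=384):
    f=h/2/np.tan(np.radians(m["fov_y"])/2)
    c=np.array(m["R"])@np.array(X)+m["t"]
    return np.array([m["cx"]+f*c[0]/c[2],m["cy"]+f*c[1]/c[2]])
def rect(m,c,off,k,z):
    P=np.array([ray(m,(off[0]+(a+.5)/k-.5,off[1]+(b+.5)/k-.5),z) for a,b in c])
    ctr=P.mean(0); l=(P[1]+P[2]-P[0]-P[3])/2; w=(P[3]+P[2]-P[0]-P[1])/2
    return ctr.round(4),np.linalg.norm(l).round(4),np.linalg.norm(w).round(4),np.arctan2(l[1],l[0]).round(3),np.arctan2(w[1],w[0]).round(3)
E
python3 - <<'E'
from h import *
s=camera_model("side");c=camera_model("scene")
print("green",rect(s,[(212,458),(414,82),(317,48),(97,408)],(160,260),5,.041))
print("green c",rect(c,[(188,332),(598,92),(505,35),(100,275)],(130,225),7,.041))
print("laid",rect(s,[(102,300),(313,378),(300,405),(82,325)],(160,260),5,.055))
print("blue",rect(s,[(72,122),(335,30),(380,74),(110,168)],(240,160),5,.018))
print("stick",rect(s,[(293,375),(279,520),(310,525),(327,378)],(240,160),5,.014))
E
```

```text
green (array([0.5317, 0.2151, 0.041 ]), np.float64(0.1755), np.float64(0.0466), np.float64(-1.539), np.float64(0.042))
green c (array([0.535 , 0.2159, 0.041 ]), np.float64(0.1738), np.float64(0.0462), np.float64(-1.546), np.float64(0.027))
laid (array([0.5259, 0.2748, 0.055 ]), np.float64(0.0875), np.float64(0.0113), np.float64(-3.062), np.float64(1.554))
blue (array([ 0.5571, -0.23  ,  0.018 ]), np.float64(0.1735), np.float64(0.0441), np.float64(-2.219), np.float64(2.509))
stick (array([ 0.433 , -0.0156,  0.014 ]), np.float64(0.0882), np.float64(0.0152), np.float64(1.843), np.float64(-2.855))
```

```bash
cat >> h.py <<'E'
from station import status
from scipy.spatial.transform import Rotation as Ro
def here():
    o=status.get_obs();q=o["tool_rot"];R=Ro.from_quat([q[1],q[2],q[3],q[0]]).as_matrix()
    return o,np.array(o["eef_pos"]),R
def go(X,yaw):
    o,p,R=here(); y0=np.arctan2(R[1,0],R[0,0])
    d=(yaw-y0+np.pi)%(2*np.pi)-np.pi
    print("t",o["t"],"p",p.round(4),"yaw",round(y0,4),"shift mm",(R.T@(np.array(X)-p)*1000).round(1),"roll",round(-d,3),"or half turn",round(-d+np.sign(d)*np.pi,3),"grip",o["gripper_width"], "F",np.round(o["contact_force"],1))
E
python3 -c "
from h import *
go([.433,-.0156,.2],.272)"
```

```text
t 0.15 p [ 0.2719 -0.6174  0.2475] yaw -1.1559 shift mm [-485.7 -390.    48.2] roll -1.428 or half turn 1.714 grip 0.9982985406452177 F [-0.   0.2  0.2]
```

Call:
arm_command(series=[[85, [-45, -35, 0], -0.18], [85, [-90, -70, 0], -0.36], [85, [-135, -108, 0], -0.54], [85, [-180, -144, 5], -0.71], [85, [-225, -180, 10], -0.89], [85, [-270, -216, 15], -1.07], [85, [-315, -252, 20], -1.25], [85, [-360, -289, 30], -1.42]])

```text
t: 1.15
eef_pos: [0.3918, -0.1702, 0.2185]
tool_rot: [0.0, 0.991, 0.134, 0.001]
contact_force: [0.8, 1.0, -0.5]
gripper_width: 0.995
```

```bash
python3 -c "
from h import *
go([.433,-.0156,.2],.272)"
```

```text
t 1.15 p [ 0.3918 -0.1702  0.2185] yaw 0.2692 shift mm [  80.8 -138.1   18.4] roll -0.003 or half turn 3.139 grip 0.9949671071298545 F [ 0.8  1.  -0.5]
```

Call:
arm_command(series=[[50, [27, -46, 0], 0], [50, [54, -92, 0], 0], [50, [80, -138, 0], 0], [50, [80, -138, 0], 0], [50, [80, -138, 0], 0]])

```text
t: 1.78
eef_pos: [0.4323, -0.0183, 0.2181]
tool_rot: [0.0, 0.991, 0.132, -0.0]
contact_force: [-0.1, -0.7, 0.7]
gripper_width: 0.585
```

Run:
```python
from h import *
from station import read_camera
import cv2
go([.433,-.0156,.2],.272)
m=camera_model("wrist");cv2.imwrite("pics/w1.png",read_camera("wrist"))
np.save("w1.npy",m,allow_pickle=True)
for X in ([.433,-.0156,.014],[.533,.2155,.041]): print(proj(m,X))
```

```text
t 1.775 p [ 0.4323 -0.0183  0.2181] yaw 0.2641 shift mm [ 1.4 -2.4 18.1] roll -0.008 or half turn 3.134 grip 0.5854593951604853 F [-0.1 -0.7  0.7]
[257.47148561 165.89782439]
[429.94495759 -40.62245157]
```

View pics/w1.png

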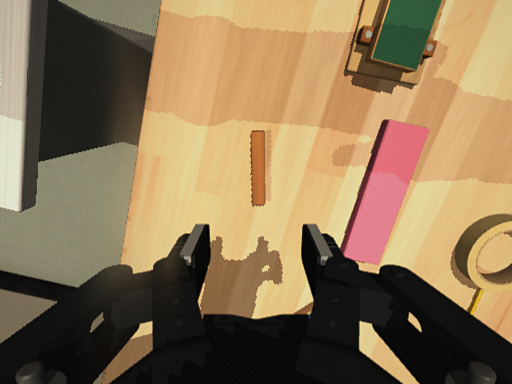

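The wrist view shows the loose stick with top corners at about (251,131), (264,130), (265,205) and (253,206), which agrees with the side-camera estimate. I'll refine from an enlarged crop.

Run:
```python
import cv2
s=cv2.imread("pics/w1.png")[120:216,210:306]
cv2.imwrite("pics/w1c.png",cv2.resize(s,None,fx=6,fy=6,interpolation=cv2.INTER_CUBIC))
```

```text
(no output)
```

View pics/w1c.png

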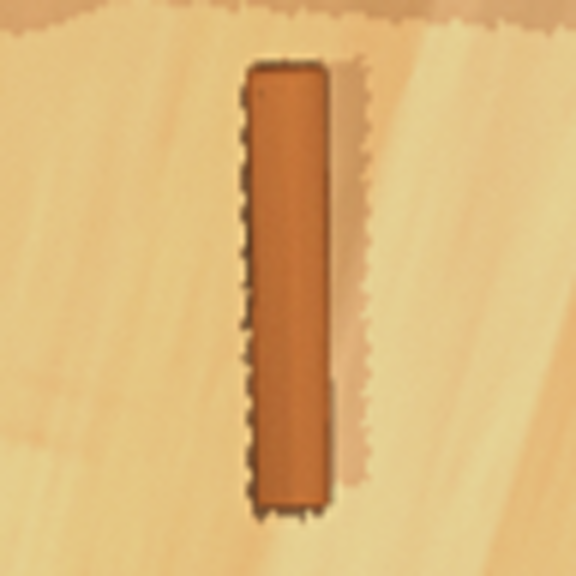

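Run:
```python
from h import *
m=np.load("w1.npy",allow_pickle=True).item()
r=rect(m,[(246,66),(250,510),(329,510),(328,66)],(210,120),6,.014);print(r)
go([r[0][0],r[0][1],.019],r[4] if abs(r[4])<1.5 else r[4]-np.pi*np.sign(r[4]))
```

```text
(array([ 0.4342, -0.0191,  0.014 ]), np.float64(0.0905), np.float64(0.0161), np.float64(-1.299), np.float64(0.264))
t 1.825 p [ 0.4323 -0.0189  0.2181] yaw 0.2625 shift mm [  2.    0.6 199.1] roll -0.001 or half turn 3.14 grip 0.5770084506848143 F [-0.4 -0.2 -0.6]
```

Call:
arm_command(series=[[40, [2, 0, 50], 0], [40, [2, 0, 100], 0], [40, [2, 0, 145], 0], [40, [2, 0, 175], 0], [40, [2, 0, 190], 0], [40, [2, 0, 197], 0], [40, [2, 0, 197], 0], [40, [2, 0, 197], 0]], squeeze=30)

```text
t: 2.82
eef_pos: [0.4354, -0.0174, 0.0222]
tool_rot: [0.0, 0.991, 0.131, 0.001]
contact_force: [-0.2, 0.3, 1.3]
gripper_width: 0.469
```

Run:
```python
from h import *
go([.4342,-.0191,.02],.268)
```

```text
t 2.825 p [ 0.4354 -0.0174  0.0222] yaw 0.2637 shift mm [-1.6  1.4  2.2] roll -0.004 or half turn 3.137 grip 0.4685237479085855 F [-0.2  0.3  1.3]
```

Now close on the stick.

Call:
arm_command(series=[[12, [-1, 1, 2], 0], [12, [-1, 1, 2], 0], [12, [-1, 1, 2], 0], [12, [-1, 1, 2], 0], [12, [-1, 1, 2], 0], [12, [-1, 1, 2], 0], [12, [-1, 1, 2], 0]], squeeze=30)

```text
t: 3.7
eef_pos: [0.4342, -0.0187, 0.0197]
tool_rot: [0.0, 0.991, 0.131, 0.0]
contact_force: [-1.0, -0.1, 6.0]
gripper_width: 0.173
```

Run:
```python
from h import *
go([.4342,-.0191,.15],.268)
```

```text
t 3.7 p [ 0.4342 -0.0187  0.0197] yaw 0.2638 shift mm [  -0.     0.5 -130.3] roll -0.004 or half turn 3.137 grip 0.1729149526826354 F [-1.  -0.1  6. ]
```

Call:
arm_command(series=[[12, [-1, 1, -15], 0], [12, [-1, 1, -50], 0], [12, [-1, 1, -100], 0], [12, [-1, 1, -140], 0], [12, [-1, 1, -140], 0]])

```text
t: 4.32
eef_pos: [0.4351, -0.0196, 0.1627]
tool_rot: [0.001, 0.991, 0.131, 0.003]
contact_force: [0.1, 0.3, -1.8]
gripper_width: 0.176
```

Run:
```python
from h import *
from station import read_camera
import cv2
go([.52,.14,.2],1.599)
cv2.imwrite("pics/w2.png",read_camera("wrist"))
```

```text
t 4.325 p [ 0.4351 -0.0196  0.1627] yaw 0.2636 shift mm [ 123.8 -131.9  -36.9] roll -1.335 or half turn 1.806 grip 0.1757791983004128 F [ 0.1  0.3 -1.8]
```

View pics/w2.png

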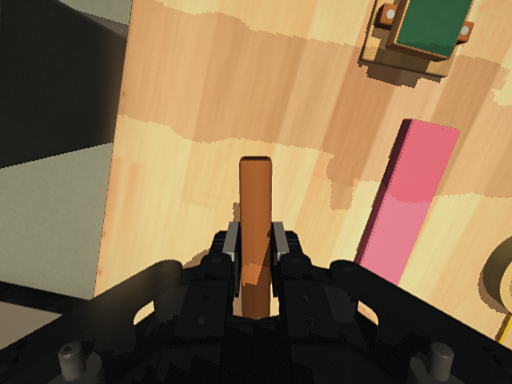

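The stick is held squarely. Next, raise and shift so the whole green board comes into the wrist view.

Run:
```python
from h import *
go([.52,.08,.25],.2636)
```

```text
t 4.375 p [ 0.4338 -0.0199  0.1609] yaw 0.2635 shift mm [109.5 -73.9 -88.9] roll -0.0 or half turn 3.141 grip 0.1752703215594918 F [-0.5 -0.1 -0.7]
```

Call:
arm_command(series=[[12, [35, -25, -30], 0], [12, [70, -50, -60], 0], [12, [110, -74, -90], 0], [12, [110, -74, -90], 0], [12, [110, -74, -90], 0]])

```text
t: 5.0
eef_pos: [0.5188, 0.0799, 0.2477]
tool_rot: [0.0, 0.991, 0.132, -0.002]
contact_force: [-0.8, -0.5, -0.3]
gripper_width: 0.175
```

Run:
```python
from h import *
from station import read_camera
import cv2
go([.52,.14,.2],1.599)
m=camera_model("wrist");np.save("w3.npy",m,allow_pickle=True)
im=read_camera("wrist")
cv2.imwrite("pics/w3.png",im)
print(proj(m,[.533,.2155,.041]))
c=cv2.resize(im[0:190,170:390],None,fx=3.6,fy=3.1) if 0 else cv2.resize(im[0:195,180:380],None,fx=3,fy=3,interpolation=cv2.INTER_CUBIC)
cv2.imwrite("pics/w3c.png",c)
```

```text
t 5.0 p [0.5188 0.0799 0.2477] yaw 0.2643 shift mm [ 17.  -57.7  47.6] roll -1.335 or half turn 1.807 grip 0.1752170298711678 F [-0.8 -0.5 -0.3]
[302.22391042  52.29834987]
```

View pics/w3.png

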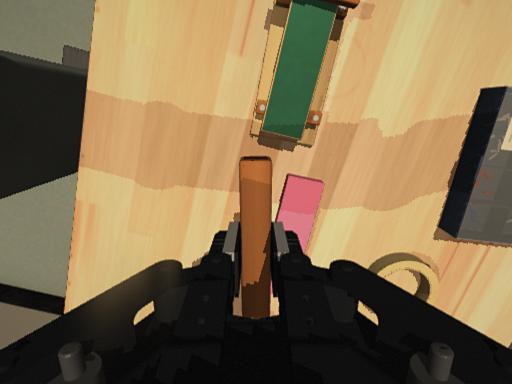

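View pics/w3c.png

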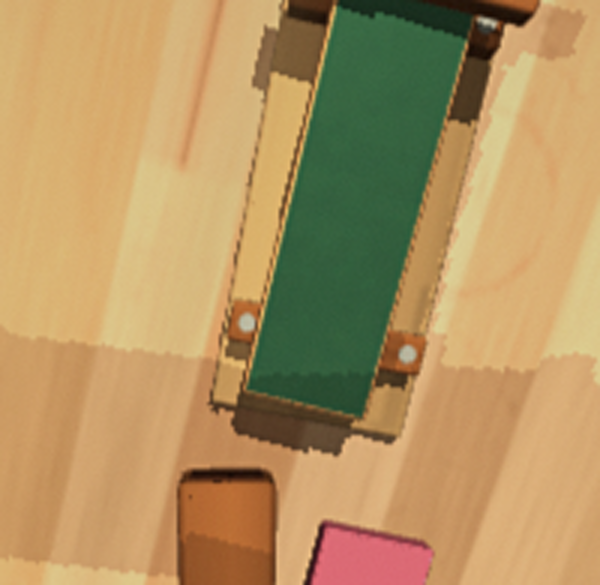

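Run:
```python
from h import *
m=np.load("w3.npy",allow_pickle=True).item()
f=lambda u,v,z: ray(m,(180+(u+.5)/3-.5,(v+.5)/3-.5),z)
a,b,c,d=[f(u,v,.041) for u,v in((246,391),(368,416),(333,5),(472,20))]
for p,q in((a,c),(b,d),(a,b)): print(p.round(4),q.round(4),np.arctan2(*(q-p)[1::-1]).round(3),np.linalg.norm(q-p).round(4))
u=(c-a)/np.linalg.norm(c-a)+(d-b)/np.linalg.norm(d-b);u/=np.linalg.norm(u)
mid=(a+b)/2
print("centre",mid+.09*u,"yaw",np.arctan2(u[1],u[0]),"place",mid+.03*u)
o,p,R=here()
e=(f(180,480,p[2]-.0057)+f(275,476,p[2]-.0057))/2
print("stick end in tool",R.T@(e-p), "p",p)
```

```text
[0.5126 0.1243 0.041 ] [0.5067 0.2585 0.041 ] 1.615 0.1343
[0.5613 0.1275 0.041 ] [0.5546 0.2667 0.041 ] 1.619 0.1393
[0.5126 0.1243 0.041 ] [0.5613 0.1275 0.041 ] 0.066 0.0488
centre [0.53280982 0.21578706 0.041     ] yaw 1.6168890640521143 place [0.5355744  0.15585079 0.041     ]
stick end in tool [-0.00055942 -0.04581755  0.00569373] p [0.51853859 0.07930057 0.24750059]
```

Run:
```python
from h import *
go([.5355,.156,.11],1.612)
```

```text
t 5.05 p [0.5185 0.0793 0.2475] yaw 0.2635 shift mm [ 36.9 -69.7 137.3] roll -1.349 or half turn 1.793 grip 0.1759796686347685 F [-1.4 -0.9 -0.3]
```

Call:
arm_command(series=[[12, [5, -10, 10], -0.17], [12, [10, -20, 20], -0.34], [12, [15, -30, 40], -0.51], [12, [20, -40, 60], -0.68], [12, [26, -50, 80], -0.85], [12, [31, -60, 100], -1.02], [12, [37, -70, 120], -1.19], [12, [37, -70, 137], -1.35]])

```text
t: 6.05
eef_pos: [0.5361, 0.157, 0.1104]
tool_rot: [-0.001, 0.69, 0.724, -0.001]
contact_force: [0.3, -0.8, -0.5]
gripper_width: 0.175
```

Call:
arm_command(series=[[12, [0, 0, 0], 0], [12, [0, 0, 0], 0], [12, [0, 0, 0], 0]])

```text
t: 6.42
eef_pos: [0.5378, 0.1574, 0.113]
tool_rot: [0.0, 0.692, 0.721, 0.0]
contact_force: [1.2, 0.6, -0.4]
gripper_width: 0.178
```

Run:
```python
from h import *
from station import read_camera
import cv2
go([.5355,.156,.061],1.612)
cv2.imwrite("pics/s4.png",cv2.resize(read_camera("side")[200:370,130:330],None,fx=3,fy=3))
go([.5355,.156,.061],1.612)
```

```text
t 6.425 p [0.5378 0.1574 0.113 ] yaw 1.6118 shift mm [-1.3 -2.5 52. ] roll -0.0 or half turn 3.141 grip 0.17803954442958023 F [ 1.2  0.6 -0.4]
t 6.475 p [0.5379 0.1575 0.113 ] yaw 1.6123 shift mm [-1.4 -2.5 52. ] roll 0.0 or half turn -3.141 grip 0.17438602838776354 F [-0.   0.2 -0.1]
```

View pics/s4.png

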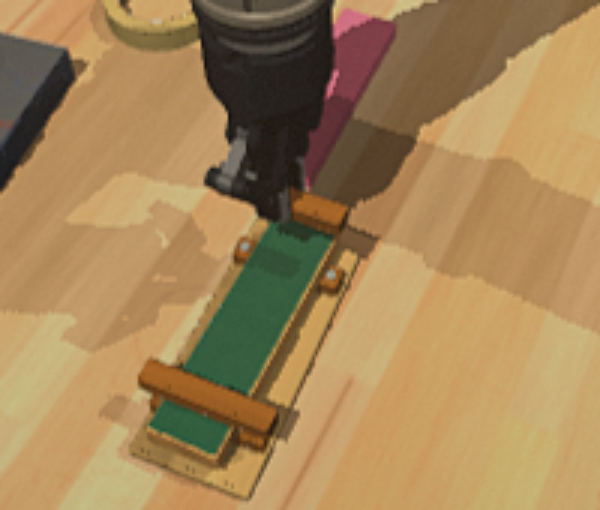

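Call:
arm_command(series=[[12, [-1.5, -2.5, 20], 0], [12, [-1.5, -2.5, 35], 0], [12, [-1.5, -2.5, 43], 0], [12, [-1.5, -2.5, 48], 0], [12, [-1.5, -2.5, 50], 0], [12, [-1.5, -2.5, 50], 0]])

```text
t: 7.22
eef_pos: [0.5353, 0.1562, 0.0624]
tool_rot: [0.0, 0.692, 0.722, 0.0]
contact_force: [0.5, -0.4, -0.9]
gripper_width: 0.174
```

Run:
```python
from h import *
go([.5355,.156,.0605],1.612)
```

```text
t 7.225 p [0.5353 0.1562 0.0624] yaw 1.614 shift mm [-0.3  0.2  1.9] roll 0.002 or half turn -3.14 grip 0.17385617928070968 F [ 0.5 -0.4 -0.9]
```

Call:
arm_command(series=[[12, [0, 0, 1], 0], [12, [0, 0, 2], 0], [12, [0, 0, 2], 0], [12, [0, 0, 2], 0]])

```text
t: 7.72
eef_pos: [0.5353, 0.1561, 0.0608]
tool_rot: [0.0, 0.692, 0.722, 0.0]
contact_force: [-1.2, -1.5, 5.9]
gripper_width: 0.175
```

Contact force of about 6 N, so the stick is seated. Open and retreat.

Call:
arm_command(series=[[20, [0, 0, 0], 0], [28, [0, 0, 0], 0], [36, [0, 0, 0], 0], [36, [0, 0, 0], 0], [36, [0, 0, -10], 0], [36, [0, 0, -35], 0], [40, [0, 0, -80], 0], [40, [0, 0, -130], 0]])

```text
t: 8.72
eef_pos: [0.5347, 0.1561, 0.1919]
tool_rot: [-0.0, 0.692, 0.722, -0.0]
contact_force: [0.6, -0.8, 0.5]
gripper_width: 0.468
```

Run:
```python
from h import *
from station import read_camera
import cv2
go([.557,-.23,.25],-.649)
cv2.imwrite("pics/s5.png",cv2.resize(read_camera("side")[240:370,150:290],None,fx=4,fy=4,interpolation=cv2.INTER_CUBIC))
```

```text
t 8.725 p [0.5347 0.1561 0.1919] yaw 1.6144 shift mm [-386.7    5.4  -58.2] roll 2.263 or half turn -0.878 grip 0.4678089548550793 F [ 0.6 -0.8  0.5]
```

View pics/s5.png

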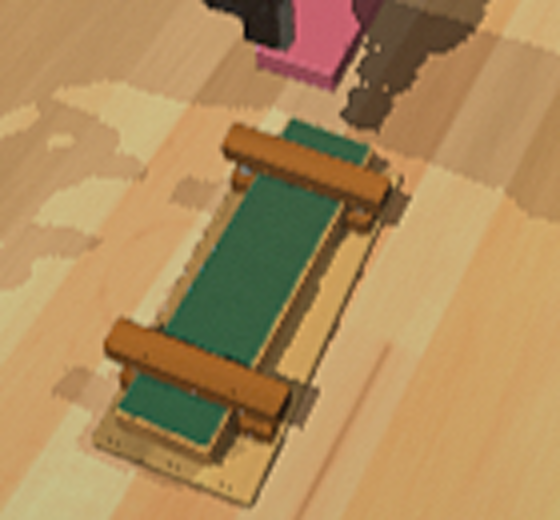

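The stick lies across the bare end parallel to the laid one. The overhang looks even, and the green board hasn't moved. On to the blue board.

Call:
arm_command(series=[[40, [-25, 0, -20], 0.17], [60, [-55, 1, -40], 0.34], [75, [-85, 1, -58], 0.51], [80, [-115, 2, -58], 0.68], [80, [-145, 2, -58], 0.85], [80, [-175, 3, -58], 1.02], [80, [-205, 3, -58], 1.19], [80, [-235, 4, -58], 1.36]])

```text
t: 9.78
eef_pos: [0.5492, -0.0792, 0.2488]
tool_rot: [0.0, 0.992, 0.124, 0.0]
contact_force: [0.6, 0.3, 0.0]
gripper_width: 0.94
```

Run:
```python
from h import *
go([.557,-.23,.25],-.649)
```

```text
t 9.775 p [ 0.5492 -0.0792  0.2488] yaw 0.2489 shift mm [-29.5 148.1  -1.1] roll 0.898 or half turn -2.244 grip 0.9401320647284017 F [0.6 0.3 0. ]
```

Call:
arm_command(series=[[80, [-6, 30, 0], 0.18], [80, [-12, 60, 0], 0.36], [80, [-18, 90, 0], 0.54], [80, [-24, 120, 0], 0.72], [80, [-29, 148, 0], 0.9], [80, [-29, 148, 0], 0.9], [80, [-29, 148, 0], 0.9], [80, [-29, 148, 0], 0.9]])

```text
t: 10.78
eef_pos: [0.5586, -0.2275, 0.2485]
tool_rot: [-0.0, 0.949, -0.316, 0.0]
contact_force: [-0.5, 1.0, 0.0]
gripper_width: 0.936
```

Run:
```python
from h import *
from station import read_camera
import cv2
go([.557,-.23,.25],-.649)
m=camera_model("wrist");np.save("w6.npy",m,allow_pickle=True)
im=read_camera("wrist")
cv2.imwrite("pics/w6.png",im)
print(proj(m,[.557,-.23,.018]))
cv2.imwrite("pics/w6c.png",cv2.resize(im[80:260,170:340],None,fx=3,fy=3,interpolation=cv2.INTER_CUBIC))
```

```text
t 10.775 p [ 0.5586 -0.2275  0.2485] yaw -0.6427 shift mm [ 0.3  2.9 -1.5] roll 0.006 or half turn -3.135 grip 0.9364854851791835 F [-0.5  1.   0. ]
[255.63493813 165.79730632]
```

View pics/w6.png

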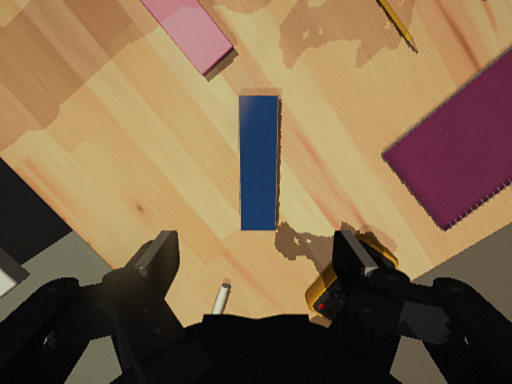

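View pics/w6c.png

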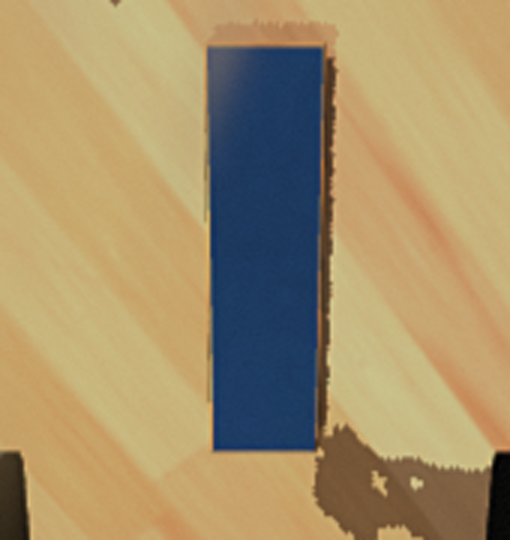

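The wrist view shows the blue board nearly aligned with the tool. Its corners are at about (239,95), (278,95), (276,230) and (240,230), and it is clear of the multimeter at (350,275).

Run:
```python
from h import *
m=np.load("w6.npy",allow_pickle=True).item()
r=rect(m,[(212,451),(207,46),(325,46),(318,451)],(170,80),3,.018);print(r)
go([r[0][0],r[0][1],.020],r[3]-np.pi/2)
```

```text
(array([ 0.5587, -0.2332,  0.018 ]), np.float64(0.177), np.float64(0.0482), np.float64(0.928), np.float64(-0.643))
t 10.825 p [ 0.5585 -0.2277  0.2485] yaw -0.6432 shift mm [  3.4   4.4 228.5] roll -0.0 or half turn 3.141 grip 0.9392035146451863 F [-0.1 -1.4 -0.7]
```

Call:
arm_command(series=[[80, [3, 4, 50], 0], [80, [3, 4, 100], 0], [80, [3, 4, 150], 0], [80, [3, 4, 190], 0], [80, [3, 4, 215], 0], [80, [3, 4, 229], 0], [80, [3, 4, 229], 0], [80, [3, 4, 229], 0]])

```text
t: 11.82
eef_pos: [0.5593, -0.2342, 0.0205]
tool_rot: [-0.0, 0.948, -0.317, 0.001]
contact_force: [-0.6, -1.0, 0.1]
gripper_width: 0.939
```

Run:
```python
from h import *
go([.5587,-.2332,.017],-.643)
```

```text
t 11.825 p [ 0.5593 -0.2342  0.0205] yaw -0.6458 shift mm [-1.1 -0.4  3.5] roll -0.003 or half turn 3.139 grip 0.9387928224608272 F [-0.6 -1.   0.1]
```

Call:
arm_command(series=[[70, [-1, 0, 3], 0], [55, [-1, 0, 3], 0], [44, [-1, 0, 3], 0], [44, [-1, 0, 3], 0], [44, [-1, 0, 3], 0], [44, [-1, 0, 3], 0]], squeeze=50)

```text
t: 12.58
eef_pos: [0.558, -0.2336, 0.017]
tool_rot: [0.0, 0.948, -0.317, 0.0]
contact_force: [-1.2, -0.5, 6.7]
gripper_width: 0.569
```

Call:
arm_command(series=[[44, [0, 0, 0], 0], [44, [0, 0, -15], 0], [44, [0, 0, -50], 0], [44, [0, 0, -100], 0], [44, [0, 0, -150], 0], [44, [0, 0, -183], 0], [44, [0, 0, -183], 0]])

```text
t: 13.45
eef_pos: [0.5592, -0.2339, 0.2031]
tool_rot: [0.0, 0.948, -0.317, 0.003]
contact_force: [0.5, -0.1, -1.3]
gripper_width: 0.569
```

Run:
```python
from h import *
from station import read_camera
import cv2
go([.533,.2157,.2],.042)
m=camera_model("wrist");np.save("w7.npy",m,allow_pickle=True)
im=read_camera("wrist")
cv2.imwrite("pics/w7.png",im)
cv2.imwrite("pics/s7.png",cv2.resize(read_camera("side")[60:260,200:400],None,fx=3,fy=3))
```

```text
t 13.45 p [ 0.5592 -0.2339  0.2031] yaw -0.6461 shift mm [-291.6 -343.2    1.9] roll -0.688 or half turn 2.453 grip 0.569267894681316 F [ 0.5 -0.1 -1.3]
```

View pics/w7.png

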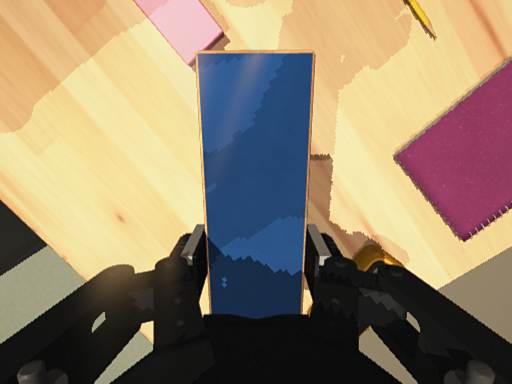

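View pics/s7.png

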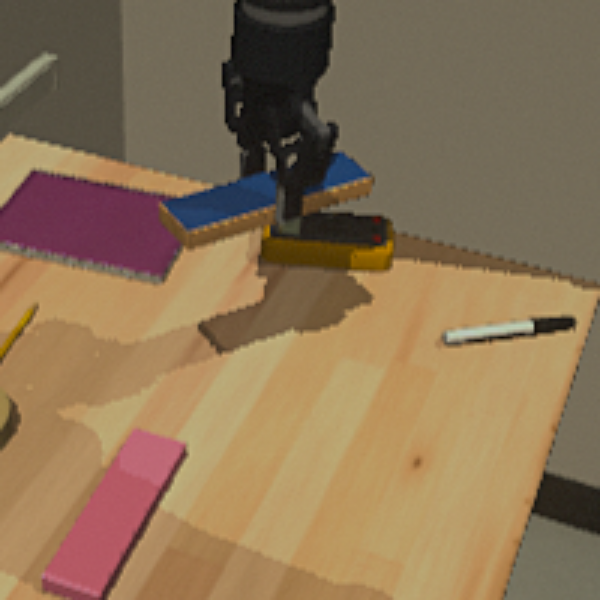

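Run:
```python
from h import *
m=np.load("w7.npy",allow_pickle=True).item()
o,p,R=here()
for uv in((197.5,52),(313.5,52),(205,228),(306,228)):
    print((R.T@(ray(m,uv,p[2]+.001)-p)*1000).round(1))
```

```text
[-22.4 -91.5  -1. ]
[ 26.2 -91.5  -1. ]
[-23.2 -11.8  -1. ]
[ 26.9 -11.6  -1. ]
```

Call:
arm_command(series=[[44, [-30, -35, 0], -0.09], [44, [-60, -70, 0], -0.18], [44, [-90, -105, 0], -0.27], [44, [-120, -140, 0], -0.36], [44, [-150, -175, 0], -0.45], [44, [-180, -210, 0], -0.54], [44, [-210, -246, 0], -0.63], [44, [-240, -282, 0], -0.69]])

```text
t: 14.55
eef_pos: [0.5344, 0.1371, 0.1977]
tool_rot: [0.0, 1.0, 0.023, -0.001]
contact_force: [0.7, -0.6, -1.6]
gripper_width: 0.573
```

Run:
```python
from h import *
go([.532,.2145,.2],.042)
```

```text
t 14.55 p [0.5344 0.1371 0.1977] yaw 0.0463 shift mm [  1.1 -77.4  -2.3] roll 0.004 or half turn -3.137 grip 0.5732431834085733 F [ 0.7 -0.6 -1.6]
```

Call:
arm_command(series=[[44, [1, -25, 0], 0], [44, [1, -50, 10], 0], [44, [1, -77, 30], 0], [44, [1, -77, 60], 0], [44, [1, -77, 90], 0], [44, [1, -77, 90], 0], [44, [1, -77, 90], 0]])

```text
t: 15.42
eef_pos: [0.5332, 0.2133, 0.1095]
tool_rot: [-0.0, 1.0, 0.022, -0.0]
contact_force: [0.5, 0.2, 0.0]
gripper_width: 0.575
```

Run:
```python
from h import *
from station import read_camera
import cv2
go([.532,.2145,.072],.042)
cv2.imwrite("pics/s8.png",cv2.resize(read_camera("side")[220:384,120:310],None,fx=4,fy=3.6,interpolation=cv2.INTER_CUBIC))
cv2.imwrite("pics/c8.png",cv2.resize(read_camera("scene")[190:300,110:250],None,fx=5,fy=5,interpolation=cv2.INTER_CUBIC))
```

```text
t 15.425 p [0.5332 0.2133 0.1095] yaw 0.0441 shift mm [-1.2 -1.2 37.5] roll 0.002 or half turn -3.14 grip 0.5751533298299705 F [0.5 0.2 0. ]
```

View pics/s8.png

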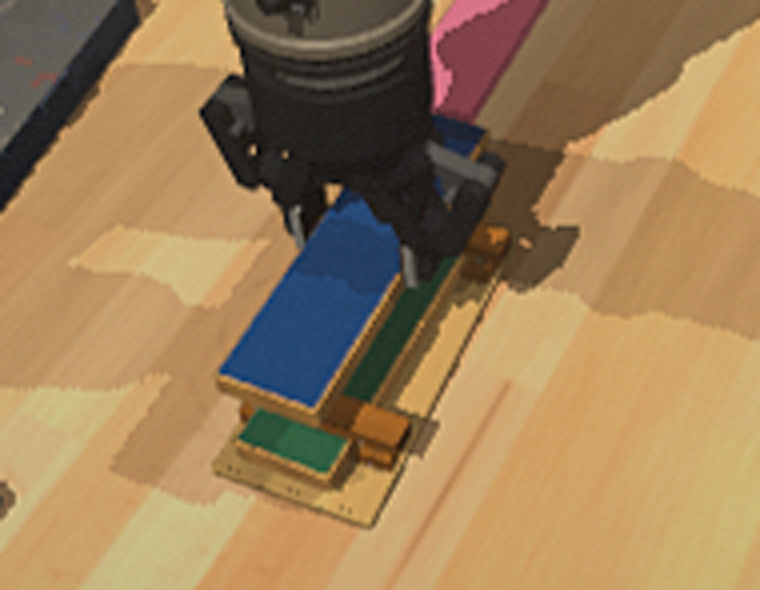

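View pics/c8.png

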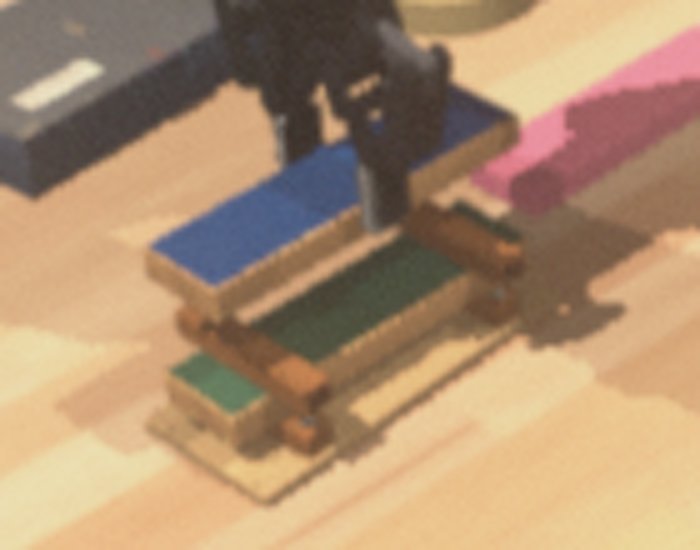

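Blue board is level and over the sticks in both views. Lowering.

Call:
arm_command(series=[[44, [-1, -1, 12], 0], [44, [-1, -1, 22], 0], [44, [-1, -1, 29], 0], [44, [-1, -1, 33], 0], [44, [-1, -1, 35], 0], [44, [-1, -1, 35], 0]])

```text
t: 16.27
eef_pos: [0.5323, 0.2141, 0.0743]
tool_rot: [0.0, 1.0, 0.022, -0.0]
contact_force: [-0.7, -0.5, -0.9]
gripper_width: 0.572
```

Run:
```python
from h import *
go([.532,.2145,.072],.042)
```

```text
t 16.275 p [0.5323 0.2141 0.0743] yaw 0.044 shift mm [-0.3 -0.4  2.3] roll 0.002 or half turn -3.14 grip 0.5716091623876992 F [-0.7 -0.5 -0.9]
```

Call:
arm_command(series=[[44, [0, 0, 1], 0], [44, [0, 0, 2], 0], [44, [0, 0, 2.5], 0], [44, [0, 0, 2.5], 0]])

```text
t: 16.77
eef_pos: [0.5323, 0.2141, 0.072]
tool_rot: [0.0, 1.0, 0.022, 0.0]
contact_force: [-0.8, 0.0, 1.4]
gripper_width: 0.572
```

Call:
arm_command(series=[[44, [0, 0, 0.5], 0], [44, [0, 0, 0.8], 0], [44, [0, 0, 0.8], 0]])

```text
t: 17.15
eef_pos: [0.5323, 0.2141, 0.072]
tool_rot: [0.0, 1.0, 0.022, 0.0]
contact_force: [-3.7, -1.7, 9.1]
gripper_width: 0.571
```

Seated firmly at about 9 N. Release slowly and look before retreating.

Call:
arm_command(series=[[50, [0, 0, -0.5], 0], [54, [0, 0, -0.5], 0], [58, [0, 0, -0.5], 0], [64, [0, 0, -0.5], 0], [72, [0, 0, -0.5], 0], [80, [0, 0, -0.5], 0], [80, [0, 0, -0.5], 0], [80, [0, 0, -0.5], 0]])

```text
t: 18.15
eef_pos: [0.5322, 0.2141, 0.0715]
tool_rot: [0.0, 1.0, 0.022, 0.0]
contact_force: [-0.4, -0.4, -0.3]
gripper_width: 0.939
```

Run:
```python
from h import *
from station import read_camera
import cv2
go([.532,.2145,.2],.042)
cv2.imwrite("pics/s9.png",cv2.resize(read_camera("side")[220:384,120:310],None,fx=4,fy=3.6,interpolation=cv2.INTER_CUBIC))
```

```text
t 18.15 p [0.5322 0.2141 0.0715] yaw 0.044 shift mm [  -0.2   -0.4 -128.5] roll 0.002 or half turn -3.14 grip 0.9390502627243213 F [-0.4 -0.4 -0.3]
```

View pics/s9.png

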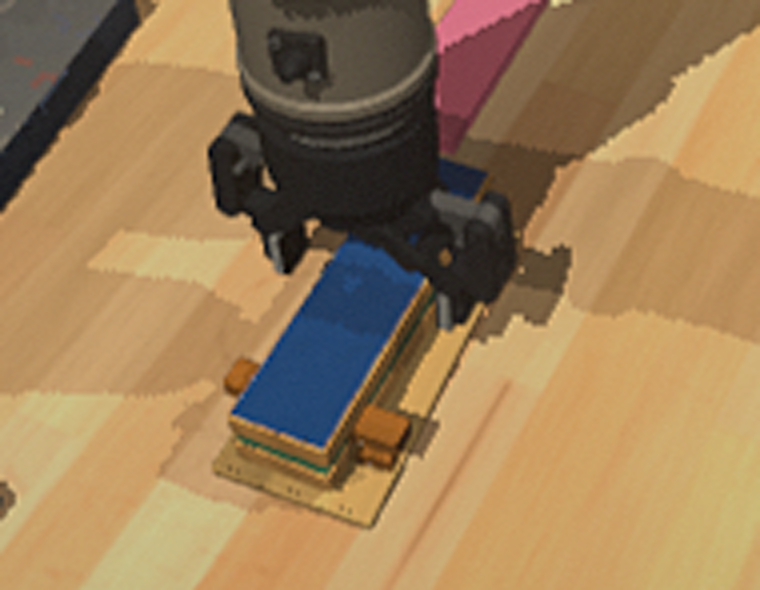

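Released, and the board rests on both sticks. Go straight up, then check.

Call:
arm_command(series=[[80, [0, 0, -10], 0], [80, [0, 0, -30], 0], [80, [0, 0, -80], 0], [80, [0, 0, -130], 0], [80, [0, 0, -180], 0], [80, [0, 0, -180], 0], [80, [0, 0, -180], 0]])

```text
t: 19.08
eef_pos: [0.532, 0.2139, 0.2521]
tool_rot: [0.0, 1.0, 0.022, 0.0]
contact_force: [1.3, 0.4, -0.2]
gripper_width: 0.937
```

Run:
```python
from h import *
from station import read_camera
import cv2
go([.532,.2145,.2],.042)
m=camera_model("wrist");np.save("w10.npy",m,allow_pickle=True)
im=read_camera("wrist");cv2.imwrite("pics/w10.png",im)
cv2.imwrite("pics/w10c.png",cv2.resize(im[90:250,180:340],None,fx=3.5,fy=3.5,interpolation=cv2.INTER_CUBIC))
cv2.imwrite("pics/c10.png",cv2.resize(read_camera("scene")[190:300,110:250],None,fx=5,fy=5,interpolation=cv2.INTER_CUBIC))
cv2.imwrite("pics/s10.png",read_camera("side"))
```

```text
t 19.075 p [0.532  0.2139 0.2521] yaw 0.044 shift mm [-0.1 -0.6 52.1] roll 0.002 or half turn -3.14 grip 0.9367467379717137 F [ 1.3  0.4 -0.2]
```

View pics/w10c.png

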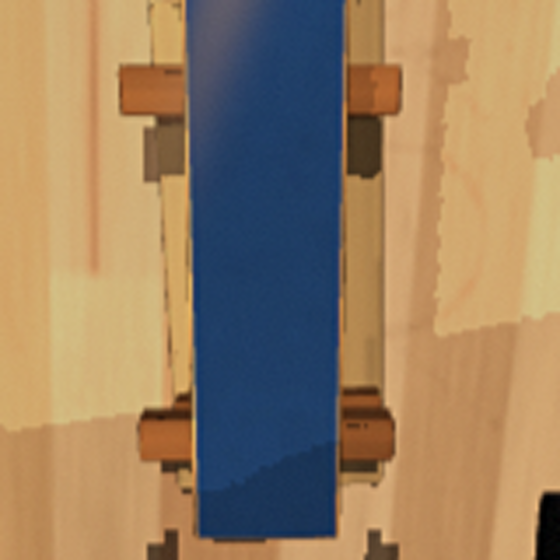

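View pics/c10.png

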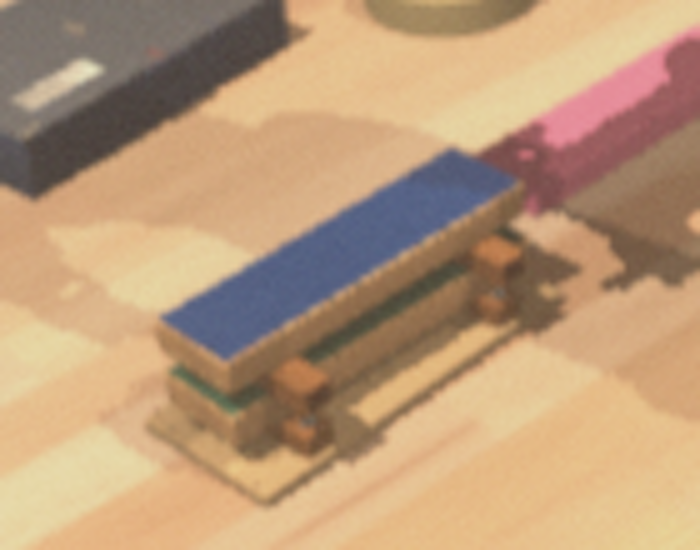

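View pics/s10.png

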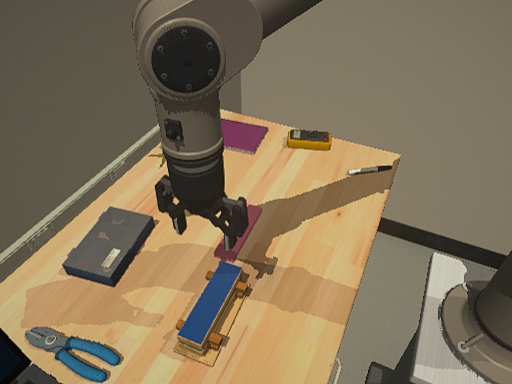

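Run:
```python
from h import *
from station import bot
c=camera_model("scene")
print(rect(c,[(228,362),(522,185),(452,148),(160,320)],(110,190),5,.073))
bot.hand_in()
```

```text
(array([0.5333, 0.218 , 0.073 ]), np.float64(0.1753), np.float64(0.047), np.float64(-1.521), np.float64(0.06))
the job is handed in; nothing more can be done
```

The loose stick is laid across the bare end of the green board and the blue board, painted face up, rests released on both sticks. I handed the job in at about 19 s of the 48 s allowed; no verdict is reported.

- **Stick:** I aimed it 60 mm from the green board's centre, to match the laid stick, which I measured about 59 mm from centre. I released it once the force showed it was seated; I did not re-measure its distance afterwards. In the pictures it lies parallel to the laid stick.
- **Blue board:** the last scene-camera check put its centre at (0.533, 0.218) m. I had measured the green board's centre at (0.533, 0.216) m before stacking. The yaw agreed within about 0.03 rad.
- **Clearance:** the last views show the board level, with an open gap between the two boards, and the arm is clear above. The green board and the laid stick show no visible shift, nor do the multimeter and marker; the masking roll was mostly hidden behind the arm in those views.
- **Disagreement between checks:** while the board was held, the wrist camera put it about 2 mm off centre in the jaws. That is within the camera's calibration error, and I corrected for about half of it sideways.

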